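# Fit the dish holder on the light base and hold its sprung jaw open at the mark

### The job

Fit the dish holder onto the microscope's light base so that both locating pins come up through its holes and its plate lies flat on the base. Then take the knob of its sprung draw rod, pull the rod straight out until the black ring on it just comes clear of the barrel's mouth, and finish while holding it there, jaw open, ready for a colleague to lay in a dish. Leave the other things on the bench where they are.

Things in the scene. Friction and masses are not known exactly. Their poses are not given: they have to be found in the camera images.
- light_base: Transmitted-light base of a stereo microscope, fixed: flat white box 240 (x) x 300 (y) x 45 mm, dark top plate, round 80 mm light window at x = 0, y = -36 mm. Two steel locating pins stand on its top. Origin: centre of its underside, on the bench. It stands left or right of the middle, turned by up to 0.25 rad.
- pin_left (a point): Tip of the locating pin at x = +42, y = +60 mm of the light base: 8 mm in diameter, 11 mm high, the upper 5 mm tapering to a 3 mm tip.
- pin_right (a point): Tip of the like pin at x = +42, y = -60 mm of the light base.
- seat (a point): Point on the light base's top face (45 mm above the bench) above its origin; axes as the base's. When the dish holder is fitted, its origin lies here and its axes agree with these: its two holes are then over the two pins.
- dish_holder: Loose holder for 60 mm dishes, 0.4 to 0.7 kg, first flat on the bench, on the other side from the light base, turned up to 0.4 rad. Aluminium plate 110 (x) x 160 (y) x 6 mm, 46 mm window at y = -36 mm, two 11 mm pin holes at x = +42, y = -60 and +60 mm (so it fits one way round only). Fixed black V jaw, 22 mm high, at its -y end. Origin: centre of the plate's underside, z up.
- barrel (a point): Point to take the holder by, near its centre of mass (holder x = 0, y = +40, z = 29 mm). Here stands the grey spring barrel, a block 30 mm wide (x -15 to +15), y = +22 to +70 mm, from the plate up to z = 40 mm: pinch it from above across x. Axes as the holder's.
- drawrod (a joint): How far the rod is pulled out of the barrel, in m, along the holder's +y. 0: at rest, drawn in (start). 0.032: the 3 mm black ring on the 10 mm steel rod has just come wholly out of the mouth. 0.042: end stop. Its spring pulls with 2.2 N at rest and 5.7 N at the mark (110 N/m), friction 0.3 N; let go, it slides back in. Its inner end carries the moving black V jaw.
- knob (a point): Centre of the grey metal pull knob on the rod's outer end: a block 26 wide (holder x) x 22 long (y) x 30 mm high; it moves with the rod. At rest at holder y = +103, z = 26 mm, its inner face 18 mm from the mouth. With the holder fitted it hangs over the base's top, 56 to 86 mm above the bench. Pinch it from above across x. Axes as the holder's.
- mouth (a point): Centre of the barrel's steel mouth, where the rod comes out: holder y = +74, z = 26 mm.
- petri_dish: Bystander: clear round dish with lid, 60 mm in diameter, 15 mm high, on the bench beyond the light base; origin at the centre of its underside.
- forceps: Bystander: steel forceps 125 mm long, 8 mm thick, on the bench on the robot's side of the dish holder's first place, lying along y; origin under their middle.
- tube_rack: Bystander: white tube rack 48 x 200 mm, 88 mm high, far middle of the bench; origin at the centre of its underside.
- tip_box: Bystander: pipette tip box 125 x 88 x 69 mm, at the right; origin at the centre of its underside.
- slide_box: Bystander: white slide box 102 x 87 x 37 mm, at the left; origin at the centre of its underside.
Not all that is in view belongs to the job. What is shaped like the dish_holder but orange or turquoise is not meant.

How it is judged:
On the way:
1. the dish holder lies flat on the light base with both pins through its holes, its rod still at rest (horizontal distance between dish_holder and seat below 0.004 m and z of dish_holder in the frame of seat below 0.0025 m and angle between the x axis of dish_holder and the x axis of seat, either way round below 0.06 rad and angle between the z axis of dish_holder and the z axis of seat, either way round below 0.035 rad and value of joint drawrod below 0.008 m), for 0.3 s.
At the end, for the whole second after the job is handed in: The robot holds the knob (TCP within 35 mm of it, over 2 N of finger contact), rod pulled out 28 to 36 mm (mark at 32), and the holder lies still, fitted on the base: within 4 mm of the seat, 2.5 mm of flat down, turned under 0.06 rad, tilted under 0.035 rad (value of joint drawrod between 0.028 and 0.036 m and distance between the grasp point and knob below 0.035 m and contact force between the fingers and dish_holder above 2 N and horizontal distance between dish_holder and seat below 0.004 m and z of dish_holder in the frame of seat below 0.0025 m and angle between the x axis of dish_holder and the x axis of seat, either way round below 0.06 rad and angle between the z axis of dish_holder and the z axis of seat, either way round below 0.035 rad and linear speed of dish_holder below 0.02 m/s); the arm keeps its last pose, push and grip.
It fails at once if a bystander is pushed more than 30 mm from its place (distance of any of petri_dish, forceps, tube_rack, tip_box, slide_box from where it was at the start of the episode above 0.03 m).
It also fails if it takes over 51 s, if anything falls off the work surface, if the arm or the gripper's body presses on something with over 40 N, if the wrist force passes 120 N, or if a joint passes its speed limit or range.

### The arm

A 6-joint arm with a two-finger parallel gripper is mounted at the origin on the work surface. World frame = base frame: x ahead of the robot, y to its left, z up, the work surface at z = 0. Lengths are in m, angles in rad, forces in N, time in s.
With the tool pointing down it reaches from about 0.2 to 0.875 m from the base axis. Payload 3.4 kg.
Tool frame: the origin (TCP) lies between the finger pads, 19 mm behind the fingertips; this is the grasp point; z points along the fingers, y is the line along which they close (so a half turn about z gives the same grasp; the last joint's range is limited). The gripper opens to 94 mm and grips with 3 to 60 N. Pads are 16 mm wide; open, the fingers measure 119 mm over their backs; the gripper's body (75 mm by 177 mm) begins 78 mm behind the grasp point.
Start: joints at [1.212, 0.276, 1.505, -0, 1.361, -0.121], TCP at [0.135, 0.559, 0.224] pointing down, gripper open.
Joint ranges: [-2.89, 2.89], [-0.75, 2.08], [0.22, 2.7], [-1.18, 4.32], [0.11, 2.71], [-2.7, 2.7]. Speed limits (rad/s): [2.57, 2.57, 3.14, 3.14, 3.14, 3.14].

### API

Orientations are given as a rotation vector (axis times angle).
In Python, from rig import arm gives the robot as it stands. The module is installed in compiled form; this text tells all that it offers.
- The arm moves only by the shell command python3 -m inch 'ROWS'. ROWS is a JSON object of lists of equal length, an entry for each row: "slide": the shift along the tool's x, y, z normalised to -1 to 1, where 1 is 1 m, a list of three; "spin": the turn about the tool's z normalised to -1 to 1, where 1 is pi/2 rad; "fingers": the closure, from 0 (fully open) to 1 (shut). A call has 1 to 12 rows; each row is the pose to reach, as a shift and turn from the pose commanded when the call began, along the tool's axes at that moment; what a row does not reach only later rows make up. A row lasts 1/10 s, in which the tool goes at most 50 mm and 8.59 degrees, less where a joint would pass 70% of its speed; a pose out of reach is approached as far as the arm can. A call with a number of a shift or a turn outside -1 to 1 is refused whole. A call with a gripper value outside its range is refused whole. The fingers move at their own pace and stop on an object; the grip force is fixed at half the most. Time passes only in rows, so rows that repeat a pose let the fingers close. It gives the time, the measured TCP pose, the force, the opening and the grip force at its end, in the units of the state.
- arm.get_obs(): the state, without advancing time (a new reading comes with each control period).
- arm.get_image(name): name is "side" or "top" or "wrist"; returns a dict with "img" (420x560x3 uint8, blue, green, red), "mtx" (3x3 intrinsics, pixels), "k1" (the pictures are not rectified: a ray, as slopes to the right and down, at radius r is drawn at 1 + k1 r^2 times it, then the intrinsics apply), "extrinsics" (4x4, takes a point from world to camera coordinates); the wrist camera has in their place "mount" (4x4, takes a point from camera to tool coordinates, whose origin is the TCP and whose axes are the flange's). Camera axes: x right, y up, looking along -z (the intrinsics and any distortion apply to the point x, -y, -z); pixel columns grow to the right and rows downward; lengths in m; the calibration is good to about 2 mm. A picture is of the moment at which its call begins: read the wrist's pose just before it. There is no depth.
- arm.sign_off(): hands the job in; it is judged then, once.
Trained networks look in a picture, given as the dict that the camera call returned (one of the last four; its "shot" number tells which), for a name from the list of things; names that differ only in an ending like _2 or _b are one class to them, and where a whole thing is asked for, a point or a joint stands for the part that bears it (a point fixed in the world has none). Each returns a list of dicts, best first, with "confidence" (0 to 1); they miss things now and then, are a little off and sometimes report something else, mostly with a low value. They report only what shows in the picture. A call takes as long as a camera call. They do not tell look-alikes from the thing itself.
- arm.cut_out(picture, label): "pixels" (420x560 bool, what is visible of it) and "extent" ([left, top, right, bottom] in pixels, round what is visible of it).
The state is a dict: "time_s": time; "qpos": joint angles; "joint_vel": joint speeds; "tau": joint torques, N m; "tcp_pos": TCP position; "eef_rot": TCP orientation; "force": force on the tool from outside, world axes, zero at the start; "moment": the same for the moment, N m; "finger_gap": opening from 0.0 (shut) to 1.0 (fully open); "finger_force": force on a finger pad.
Only numpy, scipy, OpenCV 4.12 (cv2) and the standard library are available. Lean on these libraries where they do the work, as an engineer would, in place of code of your own. Each camera call takes 0.05 s, during which the arm holds its last target. There are 200 camera calls.

## Working session

There is one attempt and no reset: what is moved stays moved. The work goes in short steps, Python scripts to look and compute and a shell command to move; the robot and the scene stay as the last step left them, time stands still between calls to the robot, and variables do not carry over. Pictures are saved under pics/ and viewed, at most 10 in all, crops included, and the job is handed in when it is done.

```bash
mkdir -p pics; cat > h.py <<'E'
import numpy as np,cv2
from scipy.spatial.transform import Rotation as R
from rig import arm
def ext(p,o=None):
    if 'extrinsics' in p: return np.array(p['extrinsics'])
    T=np.eye(4);T[:3,:3]=R.from_rotvec(o['eef_rot']).as_matrix();T[:3,3]=o['tcp_pos']
    return np.linalg.inv(T@np.array(p['mount']))
def proj(p,E,X):
    X=np.atleast_2d(X);c=X@E[:3,:3].T+E[:3,3]
    s=np.stack([c[:,0],-c[:,1]],1)/(-c[:,2:3]);r2=(s**2).sum(1,keepdims=True)
    s=s*(1+p['k1']*r2);K=np.array(p['mtx']);return s@K[:2,:2].T+K[:2,2]
def back(p,E,uv,z):
    K=np.array(p['mtx']);d=(np.atleast_2d(uv).astype(float)-K[:2,2])/[K[0,0],K[1,1]];s=d.copy()
    for _ in range(20): s=d/(1+p['k1']*(s**2).sum(1,keepdims=True))
    r=np.c_[s[:,0],-s[:,1],-np.ones(len(s))]@E[:3,:3];c=-E[:3,:3].T@E[:3,3]
    return c+r*((z-c[2])/r[:,2:3])
E
python3 - <<'E'
from h import *
o=arm.get_obs();print(o)
for n in ['top','side','wrist']:
    p=arm.get_image(n);cv2.imwrite(f'pics/{n}0.png',p['img']);E=ext(p,o)
    print(n,p['k1'],np.round(np.linalg.inv(E)[:3,3],3))
    for l in ['light_base','dish_holder','barrel','knob','petri_dish','forceps']:
        for d in arm.cut_out(p,l)[:3]: print(l,round(d['confidence'],2),d['extent'])
E
```

```text
{'time_s': 0.0, 'qpos': array([ 1.21203091e+00,  2.76561943e-01,  1.50610632e+00, -3.81276795e-06,
        1.36070865e+00, -1.21040035e-01]), 'joint_vel': array([-0.00218962,  0.00195894,  0.00123564, -0.00152819, -0.00046403,
       -0.00024539]), 'tau': array([-1.08759526e-03, -4.04584551e+01, -2.37218535e+01,  7.01200264e-02,
        3.46275209e-02, -1.45780191e-04]), 'tcp_pos': array([0.13524836, 0.55831816, 0.22343426]), 'eef_rot': array([-3.72488248e-01, -3.11900764e+00,  2.72347446e-03]), 'force': array([ 0.32018108,  0.44437504, -0.41203325]), 'moment': array([-0.01687486,  0.02787664,  0.01526473]), 'finger_force': 0.0, 'finger_gap': 0.9986999513778037}
top -0.053070679994502296 [0.361 0.009 1.174]
dish_holder 0.95 [329.7, 130.7, 390.0, 175.5]
dish_holder 0.83 [369.0, 270.4, 438.0, 330.9]
dish_holder 0.8 [314.1, 198.9, 379.1, 237.3]
barrel 0.94 [329.8, 128.8, 392.5, 179.2]
barrel 0.7 [375.3, 272.0, 440.5, 332.3]
barrel 0.67 [314.3, 200.4, 380.0, 235.4]
knob 0.9 [377.3, 283.7, 429.8, 325.3]
knob 0.66 [330.2, 136.5, 377.3, 163.6]
knob 0.6 [312.3, 205.5, 363.5, 227.6]
petri_dish 0.83 [206.8, 154.2, 232.0, 172.6]
petri_dish 0.7 [140.0, 155.7, 265.1, 266.3]
petri_dish 0.38 [311.7, 198.5, 381.0, 237.1]
forceps 0.6 [333.0, 244.1, 375.5, 252.0]
side 0.03837549794293137 [0.523 1.044 1.303]
light_base 0.84 [238.3, 226.6, 325.9, 313.6]
dish_holder 0.83 [223.0, 159.7, 249.1, 189.4]
dish_holder 0.82 [316.3, 139.2, 360.9, 168.7]
dish_holder 0.73 [266.3, 166.8, 298.6, 201.8]
barrel 0.71 [218.2, 159.9, 254.7, 190.3]
barrel 0.67 [314.8, 140.6, 355.6, 168.5]
barrel 0.59 [268.0, 160.9, 301.3, 200.8]
knob 0.56 [327.1, 143.0, 355.5, 168.1]
knob 0.52 [275.5, 174.3, 287.9, 198.2]
knob 0.42 [225.2, 164.6, 245.7, 191.2]
petri_dish 0.46 [230.1, 252.1, 247.6, 267.8]
forceps 0.65 [300.0, 169.1, 306.6, 189.2]
forceps 0.23 [199.6, 194.1, 220.3, 247.4]
wrist -0.04351637404446433 [0.064 0.578 0.383]
```

```bash
python3 - <<'E'
import cv2
a=cv2.imread('pics/top0.png');b=a[90:350,110:460]
cv2.imwrite('pics/c0.png',cv2.resize(b,None,fx=2.28,fy=2.28,interpolation=cv2.INTER_CUBIC))
E
```

```text
(no output)
```

View pics/c0.png

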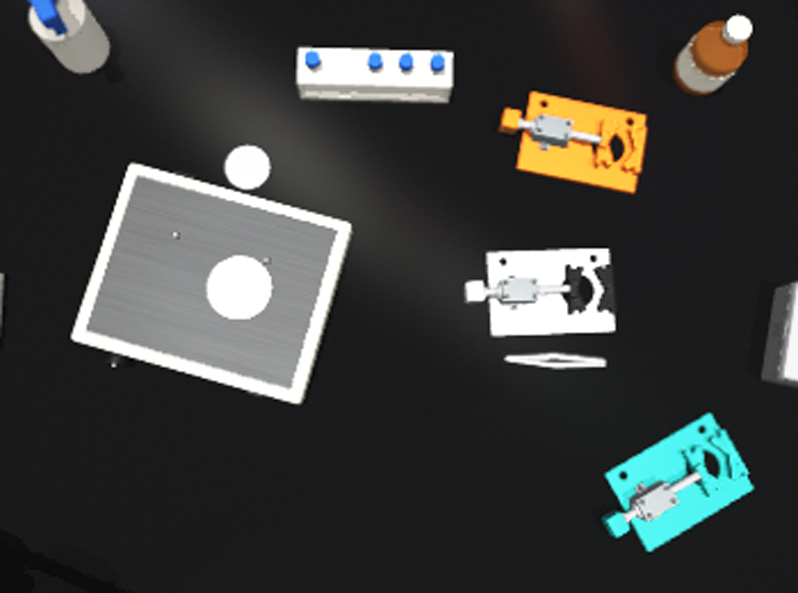

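The picture shows the real (white) holder at crop (550,292), its knob to the left (+y). The light base is at crop (212,283) with pins at (177,236) and (267,260), and the forceps lie just below the holder.

```bash
cat > fit.py <<'E'
from h import *
from scipy.optimize import least_squares
def pose(p,E,uv,M,z0,g):
    M=np.array(M,float);uv=np.array(uv,float)
    def W(q): 
        c,s=np.cos(q[2]),np.sin(q[2]);return np.c_[q[0]+c*M[:,0]-s*M[:,1],q[1]+s*M[:,0]+c*M[:,1],z0+M[:,2]]
    f=lambda q:(proj(p,E,W(q))-uv).ravel()
    r=least_squares(f,g);return r.x,f(r.x).reshape(-1,2).round(1).tolist()
E
python3 - <<'E'
from fit import *
p=arm.get_image('top');E=ext(p)
C=lambda a:np.array(a)/2.28+[110-.28,90-.28]
b,r=pose(p,E,C([(132,163),(350,224),(300,403),(177,235),(267,260)]),[(.12,.15,.045),(.12,-.15,.045),(-.12,-.15,.045),(.042,.06,.056),(.042,-.06,.056)],0,[.4,.2,0]);print('base',b,r)
h,r=pose(p,E,C([(487,252),(609,248),(615,334),(491,336),(503,261),(594,258)]),[(.055,.08,.006),(.055,-.08,.006),(-.055,-.08,.006),(-.055,.08,.006),(.042,.06,.006),(.042,-.06,.006)],0,[.4,-.2,0]);print('holder',h,r)
o=arm.get_obs();Rt=R.from_rotvec(o['eef_rot']).as_matrix();print(Rt.round(3))
c,s=np.cos(h[2]),np.sin(h[2]);g=h[:2]+.04*np.array([-s,c]);print('barrel',g, 'tool shift to above',Rt.T@(np.r_[g,.15]-o['tcp_pos']))
print(np.array(arm.get_image('wrist')['mount']).round(3))
# yaw of tool y axis
print('tool y yaw',np.arctan2(Rt[1,1],Rt[0,1]),'tool x yaw',np.arctan2(Rt[1,0],Rt[0,0]))
E
```

```text
base [ 0.52741389  0.21353387 -0.24153231] [[-1.1, -0.8], [1.5, -0.7], [0.2, 1.3], [-0.6, -0.0], [0.0, 0.1]]
holder [ 0.53212807 -0.22101003  0.056839  ] [[0.4, 0.0], [-0.4, 0.5], [-0.5, -0.9], [0.4, -0.2], [0.2, 0.2], [-0.1, 0.5]]
[[-0.972  0.236  0.   ]
 [ 0.236  0.972  0.   ]
 [-0.     0.    -1.   ]]
barrel [ 0.52985574 -0.18107462] tool shift to above [-0.55757585 -0.62620753  0.07425629]
[[-0.001  0.967  0.255  0.074]
 [ 1.     0.001  0.     0.002]
 [ 0.     0.255 -0.967 -0.16 ]
 [ 0.     0.     0.     1.   ]]
tool y yaw 1.3329974944408571 tool x yaw 2.903793818284589
```

```bash
python3 -m inch '{"slide":[[-0.496,-0.243,0],[-0.496,-0.243,0],[-0.496,-0.243,0],[-0.496,-0.243,0],[-0.496,-0.243,0],[-0.496,-0.243,0],[-0.496,-0.243,0],[-0.496,-0.243,0],[-0.496,-0.243,0],[-0.496,-0.243,0],[-0.496,-0.243,0],[-0.496,-0.243,0]],"spin":[1,1,1,1,1,1,1,1,1,1,1,1],"fingers":[0,0,0,0,0,0,0,0,0,0,0,0]}'
python3 - <<'E'
from h import *
import time
o=arm.get_obs();print(o['time_s'],o['tcp_pos'],o['eef_rot'],o['joint_vel'].round(3))
p=arm.get_image('wrist');o=arm.get_obs();p=arm.get_image('wrist');print(o['joint_vel'].round(3));np.save('o1.npy',np.r_[o['tcp_pos'],o['eef_rot']])
np.savez('w1.npz',img=p['img'],mtx=p['mtx'],k1=p['k1'],mount=p['mount'])
cv2.imwrite('pics/w1.png',cv2.resize(p['img'],None,fx=1.4,fy=1.4,interpolation=cv2.INTER_CUBIC))
E
```

```text
time_s: 2.35
tcp_pos: [0.565, 0.2016, 0.2237]
eef_rot: [2.473, 1.932, 0.002]
force: [-0.2, 0.4, -0.2]
finger_gap: 1.003
finger_force: 0.0
2.35 [0.56504794 0.2016195  0.22367836] [2.47299906e+00 1.93213329e+00 1.54250785e-03] [ 0.032 -0.016  0.029  0.072  0.057 -0.036]
[ 0.055 -0.029  0.041  0.033  0.024  0.006]
```

View pics/w1.png

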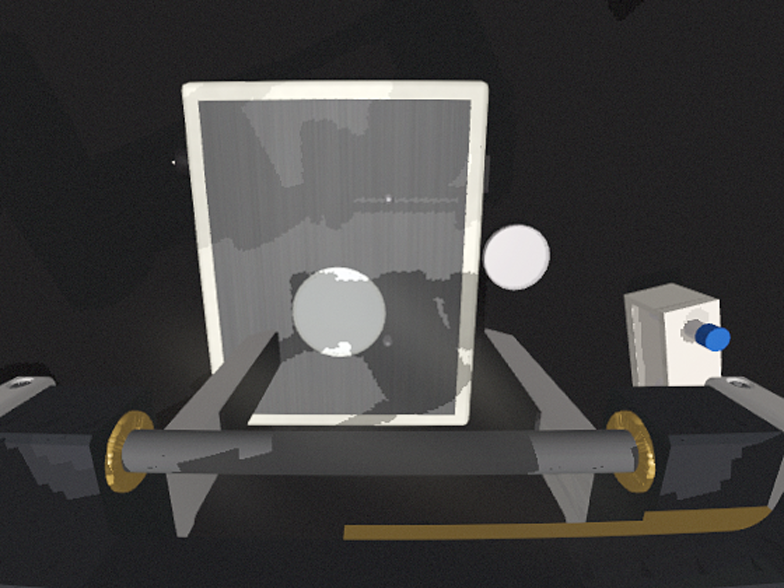

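Pins show at scaled (388.5,198.5) and (388,341), the light window at (339,311). Compute the base pose from those plus rim corners.

```bash
python3 - <<'E'
from fit import *
p=dict(np.load('w1.npz'));v=np.load('o1.npy');o=dict(tcp_pos=v[:3],eef_rot=v[3:]);E=ext(p,o)
g=cv2.cvtColor(p['img'],cv2.COLOR_BGR2GRAY)
for u,w in [(277,142),(277,243)]:
    print(g[w-5:w+6,u-5:u+6])
uv=np.array([(388.5,198.5),(388,342),(339,311),(487,82),(182,84),(468,424)])/1.4-.2
M=[(.042,.06,.056),(.042,-.06,.056),(0,-.036,.045),(.12,.15,.045),(-.12,.15,.045),(.12,-.15,.045)]
print(pose(p,E,uv,M,0,[.52,.21,-.24]));print(pose(p,E,uv[:2],M[:2],0,[.52,.21,-.24]))
E
```

```text
[[116 115 116 118 116 114 117 116 115 118 119]
 [115 117 114 118 121 125 122 114 114 117 121]
 [115 116 118 127 134 139 134 121 117 118 118]
 [115 110 116 131 145 149 138 125 115 114 123]
 [121 111 115 132 171 190 169 138 104 113 128]
 [134 129 129 130 186 217 197 151 104 115 131]
 [133 131 124 125 172 199 175 129 100 113 135]
 [128 128 116 116 126 126 123 118 104 114 129]
 [115 113 105 111 124 121 120 113 113 115 119]
 [116 117 114 118 115 109 112 114 113 115 117]
 [118 115 113 115 114 112 116 115 113 116 117]]
[[ 77  86  85  86  86  87  88  89  87  86  88]
 [ 82  86  86  94  95  98  92  87  87  86  88]
 [ 83  83  93 103 103 105 102  91  86  87  87]
 [ 81  86  99 107 102 104 107  94  85  85  89]
 [ 81  94 104 105 103 107 108  96  87  87  86]
 [ 80  96 110 109 107 106 104 104  90  87  85]
 [ 80  92 109 118 124 125 111 102  91  84  87]
 [ 79  86 105 125 143 144 124 103  89  82  86]
 [ 79  82  96 111 131 130 112  92  83  84  86]
 [ 82  81  83  91  99  97  85  80  83  84  86]
 [ 82  83  83  81  77  81  80  82  81  84  82]]
(array([ 0.52977619,  0.21603344, -0.24077629]), [[-0.1, 0.8], [-0.1, 1.5], [-0.1, 1.7], [3.0, -2.6], [-4.3, -2.4], [1.8, 3.5]])
(array([ 0.53021566,  0.21726746, -0.24098949]), [[-0.0, -0.4], [0.0, 0.5]])
```

```bash
python3 -m inch '{"slide":[[-0.404,0.103,0.05],[-0.404,0.103,0.05],[-0.404,0.103,0.05],[-0.404,0.103,0.05],[-0.404,0.103,0.05],[-0.404,0.103,0.05],[-0.404,0.103,0.05],[-0.404,0.103,0.05],[-0.404,0.103,0.05],[-0.404,0.103,0.05],[-0.404,0.103,0.05],[-0.404,0.103,0.05]],"spin":[-0.188,-0.188,-0.188,-0.188,-0.188,-0.188,-0.188,-0.188,-0.188,-0.188,-0.188,-0.188],"fingers":[0,0,0,0,0,0,0,0,0,0,0,0]}'
python3 - <<'E'
from h import *
o=arm.get_obs();p=arm.get_image('wrist');print(o['tcp_pos'],o['eef_rot']);np.save('o2.npy',np.r_[o['tcp_pos'],o['eef_rot']])
np.savez('w2.npz',img=p['img'],mtx=p['mtx'],k1=p['k1'],mount=p['mount'])
cv2.imwrite('pics/w2.png',cv2.resize(p['img'],None,fx=1.4,fy=1.4,interpolation=cv2.INTER_CUBIC))
E
```

```text
time_s: 3.65
tcp_pos: [0.5651, -0.2086, 0.1746]
eef_rot: [-2.154, -2.286, -0.001]
force: [-0.9, -0.6, 1.1]
finger_gap: 1.0
finger_force: 0.0
[ 0.56513459 -0.20864078  0.17463621] [-2.15360590e+00 -2.28635990e+00 -1.41003446e-03]
```

View pics/w2.png

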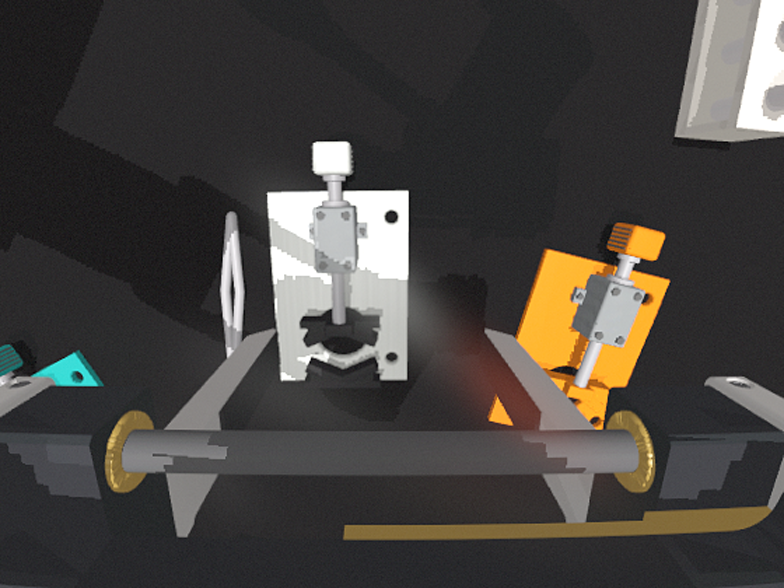

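Holder seen below the tool: holes at (391,217) and (391.5,357), plate corners (267,192), (409,191), (407,380), (280,380), knob (332,158).

```bash
python3 - <<'E'
from fit import *
def ld(i):
    p=dict(np.load(f'w{i}.npz'));v=np.load(f'o{i}.npy');return p,dict(tcp_pos=v[:3],eef_rot=v[3:])
p,o=ld(2);E=ext(p,o)
uv=np.array([(391,217),(391.5,357),(267.5,192),(409,190.5),(407,380.5),(281,381)])/1.4-.2
M=[(.042,.06,.006),(.042,-.06,.006),(-.055,.08,.006),(.055,.08,.006),(.055,-.08,.006),(-.055,-.08,.006)]
h,r=pose(p,E,uv,M,0,[.53,-.22,.05]);print(h,r);print(pose(p,E,uv[:2],M[:2],0,h))
Rt=R.from_rotvec(o['eef_rot']).as_matrix();c,s=np.cos(h[2]),np.sin(h[2])
g=h[:2]+.04*np.array([-s,c]);print('barrel',g,'shift',Rt.T@(np.r_[g,.029]-o['tcp_pos']),'yawerr',h[2]-np.arctan2(Rt[1,1],Rt[0,1]))
p,o=ld(1);E=ext(p,o);print(pose(p,E,[(277,142.2),(276.6,244.7)],[(.042,.06,.056),(.042,-.06,.056)],0,[.52,.21,-.24]))
E
```

```text
[ 0.53450693 -0.21973656  0.06690397] [[0.5, 0.0], [0.2, 0.9], [-0.2, 0.2], [-0.4, 0.2], [-0.2, -0.9], [0.1, -0.7]]
(array([ 0.53405442, -0.21938335,  0.06949727]), [[-0.0, -0.4], [0.0, 0.5]])
barrel [ 0.53183277 -0.17982605] shift [ 0.03059334 -0.0315501   0.14566346] yawerr 0.007122333294179703
(array([ 0.52969965,  0.21669665, -0.2416749 ]), [[-0.0, -0.4], [0.0, 0.4]])
```

```bash
python3 -m inch '{"slide":[[0.031,-0.0315,0.03],[0.031,-0.0315,0.07],[0.031,-0.0315,0.11],[0.031,-0.0315,0.135],[0.031,-0.0315,0.145],[0.031,-0.0315,0.145],[0.031,-0.0315,0.145],[0.031,-0.0315,0.145],[0.031,-0.0315,0.145],[0.031,-0.0315,0.145],[0.031,-0.0315,0.145]],"spin":[-0.0045,-0.0045,-0.0045,-0.0045,-0.0045,-0.0045,-0.0045,-0.0045,-0.0045,-0.0045,-0.0045],"fingers":[0.35,0.35,0.35,0.35,0.35,0.35,1,1,1,1,1]}'
```

```text
time_s: 4.8
tcp_pos: [0.5315, -0.1821, 0.03]
eef_rot: [-2.148, -2.292, 0.001]
force: [-2.1, -0.4, 5.7]
finger_gap: 0.317
finger_force: 30.0
```

```bash
python3 -m inch '{"slide":[[0,0,-0.03],[0,0,-0.07],[0.03,0,-0.11],[0.075,0.005,-0.12],[0.12,0.01,-0.12],[0.165,0.015,-0.12],[0.21,0.02,-0.12],[0.255,0.025,-0.12],[0.3,0.03,-0.12],[0.345,0.033,-0.12],[0.39,0.0355,-0.12],[0.42,0.0355,-0.12]],"spin":[0,0,0,0.03,0.06,0.09,0.12,0.15,0.17,0.19,0.195,0.195],"fingers":[1,1,1,1,1,1,1,1,1,1,1,1]}'
python3 -m inch '{"slide":[[0.0135,-0.004,0],[0.0135,-0.004,0],[0.0135,-0.004,0],[0.0135,-0.004,0]],"spin":[0,0,0,0],"fingers":[1,1,1,1]}'
python3 - <<'E'
from h import *
o=arm.get_obs();p=arm.get_image('wrist');print(o['tcp_pos'],o['eef_rot'],o['force'],o['joint_vel'].round(2));np.save('o3.npy',np.r_[o['tcp_pos'],o['eef_rot']])
np.savez('w3.npz',img=p['img'],mtx=p['mtx'],k1=p['k1'],mount=p['mount'])
cv2.imwrite('pics/w3.png',cv2.resize(p['img'],None,fx=1.4,fy=1.4,interpolation=cv2.INTER_CUBIC))
E
```

```text
time_s: 6.0
tcp_pos: [0.5395, 0.2427, 0.1482]
eef_rot: [-2.47, -1.938, 0.0]
force: [0.2, 0.4, -5.0]
finger_gap: 0.317
finger_force: 30.0
time_s: 6.4
tcp_pos: [0.5397, 0.2518, 0.149]
eef_rot: [2.474, 1.935, -0.002]
force: [0.8, -0.4, -4.7]
finger_gap: 0.32
finger_force: 30.0
[0.53966861 0.25178116 0.1490413 ] [ 2.47423639e+00  1.93515317e+00 -1.72900227e-03] [ 0.77827705 -0.41280173 -4.72473382] [-0. -0. -0.  0. -0.  0.]
```

View pics/w3.png

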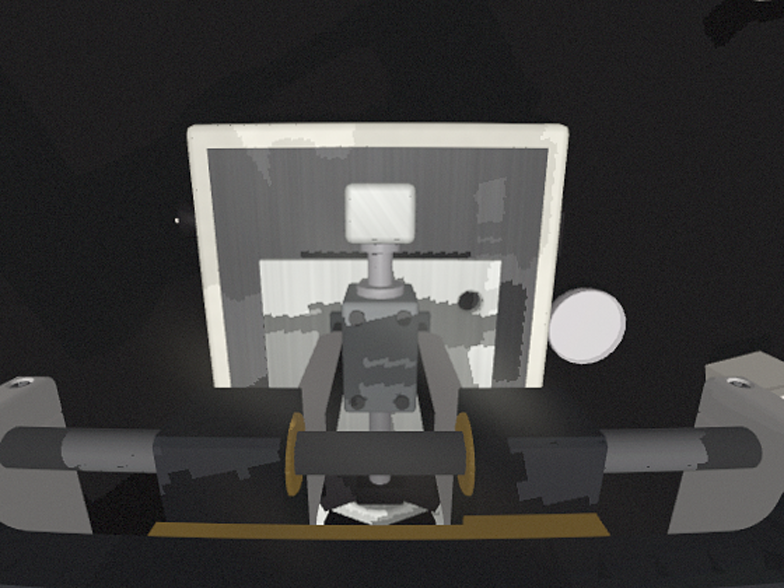

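The holder hangs straight in the fingers. Its left hole is at (470,301), plate back corners (260,260) and (501,262), knob top (345–415,184–243). The base rim is behind it.

```bash
python3 - <<'E'
from fit import *
p=dict(np.load('w3.npz'));v=np.load('o3.npy');o=dict(tcp_pos=v[:3],eef_rot=v[3:]);E=ext(p,o)
uv=np.array([(470,301),(260,260),(501.5,262),(346,184),(414,184)])/1.4-.2
M=[(.042,.06,.006),(-.055,.08,.006),(.055,.08,.006),(-.013,.114,.041),(.013,.114,.041)]
for z in (.116,.119,.122):
    h,r=pose(p,E,uv,M,z,[.53,.21,-.24]);print(z,h,r)
h,r=pose(p,E,uv[:3],M[:3],.119,[.53,.21,-.24]);print(h,r)
b=np.array([.5297,.2167,-.2417]);Rt=R.from_rotvec(o['eef_rot']).as_matrix()
print('tool yaw',np.arctan2(Rt[1,1],Rt[0,1]),'tilt',Rt[:,2])
c,s=np.cos(h[2]),np.sin(h[2]);print('tcp in holder',np.array([[c,s],[-s,c]])@(v[:2]-h[:2]))
print('shift',Rt.T@np.r_[b[:2]-h[:2],0],'dyaw',b[2]-h[2])
# base rim here
uv=np.array([(188,126),(568,125)])/1.4-.2
print(pose(p,E,uv,[(-.12,.15,.045),(.12,.15,.045)],0,b))
E
```

```text
0.116 [ 0.53094702  0.21480168 -0.24395469] [[-0.6, 0.7], [0.8, 0.3], [-1.4, -1.2], [-1.3, 0.0], [2.1, 0.0]]
0.119 [ 0.53091697  0.21507459 -0.24387257] [[0.3, 1.6], [-0.7, 0.7], [-0.2, -0.7], [-2.0, -0.5], [2.4, -0.5]]
0.122 [ 0.53088739  0.21534306 -0.24378619] [[1.1, 2.6], [-2.2, 1.2], [1.1, -0.3], [-2.8, -1.1], [2.8, -1.1]]
[ 0.53085547  0.2154844  -0.24780743] [[0.4, 1.3], [-0.5, -0.2], [0.1, -1.0]]
tool yaw -0.24330875722578876 tilt [-5.79067514e-04 -1.04655973e-03 -9.99999285e-01]
tcp in holder [-0.00035891  0.03734967]
shift [ 9.01422779e-04 -1.41429433e-03 -6.03099481e-07] dyaw 0.0061074321636816475
(array([ 0.5296792 ,  0.21406362, -0.24181413]), [[-5.2, 0.5], [5.2, 0.5]])
```

```bash
python3 -m inch '{"slide":[[0.001,-0.001,0.02],[0.001,-0.001,0.04],[0.001,-0.001,0.052],[0.001,-0.001,0.058],[0.001,-0.001,0.06],[0.001,-0.001,0.062],[0.001,-0.001,0.064],[0.001,-0.001,0.066],[0.001,-0.001,0.066],[0.001,-0.001,0.066]],"spin":[-0.001,-0.001,-0.001,-0.001,-0.001,-0.001,-0.001,-0.001,-0.001,-0.001],"fingers":[1,1,1,1,1,1,1,1,1,1]}'
```

```text
time_s: 7.45
tcp_pos: [0.539, 0.2549, 0.0835]
eef_rot: [2.471, 1.939, 0.001]
force: [-0.7, 0.1, -4.7]
finger_gap: 0.318
finger_force: 30.0
```

```bash
python3 -m inch '{"slide":[[0,0,0.0015],[0,0,0.003],[0,0,0.0045],[0,0,0.0045],[0,0,0.0045]],"spin":[0,0,0,0,0],"fingers":[1,1,1,1,1]}'
python3 - <<'E'
from h import *
a=[]
for _ in range(4):
    o=arm.get_obs();a.append(np.r_[o['tcp_pos'],o['eef_rot'],o['force']]);p=arm.get_image('wrist')
print(np.round(a,4))
E
```

```text
time_s: 7.95
tcp_pos: [0.5387, 0.2545, 0.0785]
eef_rot: [-2.472, -1.939, 0.001]
force: [0.2, -1.1, -5.7]
finger_gap: 0.317
finger_force: 30.0
[[ 5.3870e-01  2.5450e-01  7.8500e-02 -2.4715e+00 -1.9394e+00  1.0000e-03
   1.7500e-01 -1.1384e+00 -5.6700e+00]
 [ 5.3870e-01  2.5450e-01  7.8500e-02 -2.4715e+00 -1.9393e+00  1.2000e-03
  -4.1650e-01 -1.3805e+00 -6.0461e+00]
 [ 5.3870e-01  2.5460e-01  7.8600e-02 -2.4715e+00 -1.9393e+00  1.0000e-03
  -4.9110e-01 -1.6177e+00 -5.5944e+00]
 [ 5.3870e-01  2.5450e-01  7.8600e-02 -2.4716e+00 -1.9393e+00  1.1000e-03
  -2.5100e-02 -1.7416e+00 -5.1273e+00]]
```

```bash
python3 -m inch '{"slide":[[0,0,0.001],[0,0,0.002],[0,0,0.003],[0,0,0.0035],[0,0,0.0035]],"spin":[0,0,0,0,0],"fingers":[1,1,1,1,1]}'
```

```text
time_s: 8.65
tcp_pos: [0.5389, 0.2546, 0.0752]
eef_rot: [2.471, 1.939, -0.0]
force: [-1.1, -3.1, -2.4]
finger_gap: 0.314
finger_force: 30.0
```

```bash
python3 -m inch '{"slide":[[0,0,0.0005],[0,0,0.0005],[0,0,0.0005],[0,0,0.0005],[0,0,-0.03],[0,0,-0.07],[0.02,0,-0.07],[0.05,0,-0.07],[0.05,0,-0.07],[0.05,0,-0.07],[0.05,0,-0.07]],"spin":[0,0,0,0,0,0,0,0,0,0,0],"fingers":[0.35,0.35,0.35,0.35,0.35,0.35,0.35,0.35,0.35,0.35,0.35]}'
python3 - <<'E'
from h import *
o=arm.get_obs();p=arm.get_image('wrist');print(o['tcp_pos'],o['eef_rot'],o['force'],o['joint_vel'].round(2));np.save('o4.npy',np.r_[o['tcp_pos'],o['eef_rot']])
np.savez('w4.npz',img=p['img'],mtx=p['mtx'],k1=p['k1'],mount=p['mount'])
cv2.imwrite('pics/w4.png',cv2.resize(p['img'],None,fx=1.4,fy=1.4,interpolation=cv2.INTER_CUBIC))
E
```

```text
time_s: 9.75
tcp_pos: [0.5502, 0.3029, 0.1446]
eef_rot: [-2.471, -1.939, 0.002]
force: [0.4, -0.4, -0.5]
finger_gap: 0.649
finger_force: 0.0
[0.55020164 0.30288702 0.14460118] [-2.47127264 -1.93944425  0.00248303] [ 0.35392187 -0.42264161 -0.49696306] [-0.01 -0.01  0.    0.    0.    0.  ]
```

View pics/w4.png

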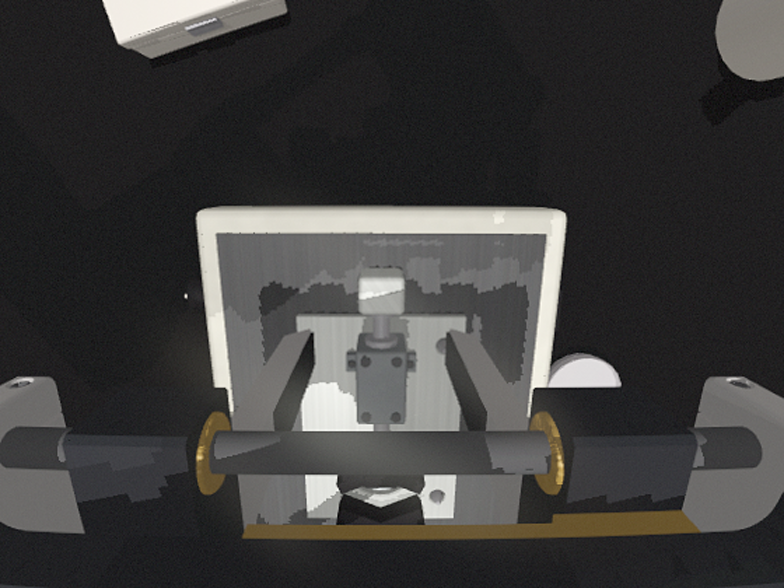

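Both holes show a pin inside, at (442,346) and (437,496). The plate back corners are at (296,315) and (466,316), knob top at (359–405,268–305).

```bash
python3 - <<'E'
from fit import *
p=dict(np.load('w4.npz'));v=np.load('o4.npy');o=dict(tcp_pos=v[:3],eef_rot=v[3:]);E=ext(p,o)
Rt=R.from_rotvec(o['eef_rot']).as_matrix()
uv=np.array([(296,315),(466,316),(453,518),(442,346),(437,496)])/1.4-.2
M=[(-.055,.08,.006),(.055,.08,.006),(.055,-.08,.006),(.042,.06,.006),(.042,-.06,.006)]
for z in (.045,.05):
    h,r=pose(p,E,uv,M,z,[.53,.217,-.24]);print(z,h,r)
h,r=pose(p,E,uv,M,.045,[.53,.217,-.24])
c,s=np.cos(h[2]),np.sin(h[2]);k=h[:2]+.103*np.array([-s,c])
print('knob shift',Rt.T@(np.r_[k,.071]-o['tcp_pos']),'dyaw',h[2]-np.arctan2(Rt[1,1],Rt[0,1]))
x0,y0=int(425/1.4),int(330/1.4)
a=p['img'][y0:y0+25,x0:x0+25];b=p['img'][int(482/1.4):int(482/1.4)+25,x0:x0+25]
cv2.imwrite('pics/z4.png',cv2.resize(np.hstack([a,b]),None,fx=12,fy=12,interpolation=cv2.INTER_CUBIC))
E
```

```text
0.045 [ 0.52986702  0.21865118 -0.24329652] [[-0.4, 0.7], [-0.4, 0.2], [-0.3, -0.3], [1.4, -0.6], [-0.3, -0.1]]
0.05 [ 0.52999694  0.22116655 -0.24352292] [[-2.2, -0.3], [0.3, -0.7], [0.1, 1.5], [1.9, -1.0], [-0.1, 1.5]]
knob shift [0.01642891 0.00069164 0.07358164] dyaw -0.003301663533788468
```

View pics/z4.png

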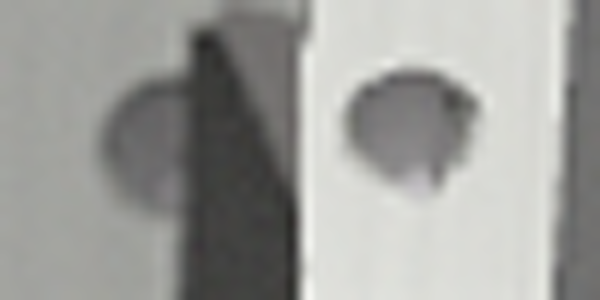

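```bash
python3 -m inch '{"slide":[[0.016,0.0005,0.02],[0.016,0.0005,0.05],[0.016,0.0005,0.068],[0.016,0.0005,0.072],[0.016,0.0005,0.072],[0.016,0.0005,0.072],[0.016,0.0005,0.072],[0.016,0.0005,0.072],[0.016,0.0005,0.072],[0.016,0.0005,0.072],[0.016,0.0005,0.072]],"spin":[0.002,0.002,0.002,0.002,0.002,0.002,0.002,0.002,0.002,0.002,0.002],"fingers":[0.35,0.35,0.35,0.35,0.35,0.35,1,1,1,1,1]}'
```

```text
time_s: 10.9
tcp_pos: [0.5551, 0.3189, 0.0735]
eef_rot: [-2.475, -1.935, -0.0]
force: [-0.6, -0.3, 1.2]
finger_gap: 0.276
finger_force: 30.0
```

```bash
python3 -m inch '{"slide":[[0.004,0,0],[0.008,0,0],[0.012,0,0],[0.016,0,0],[0.02,0,0],[0.024,0,0],[0.027,0,0],[0.03,0,0],[0.032,0,0],[0.032,0,0],[0.032,0,0],[0.032,0,0]],"spin":[0,0,0,0,0,0,0,0,0,0,0,0],"fingers":[1,1,1,1,1,1,1,1,1,1,1,1]}'
python3 - <<'E'
from h import *
o=arm.get_obs();p=arm.get_image('wrist');print(o['tcp_pos'],o['eef_rot'],o['force'],o['joint_vel'].round(2));np.save('o5.npy',np.r_[o['tcp_pos'],o['eef_rot']])
np.savez('w5.npz',img=p['img'],mtx=p['mtx'],k1=p['k1'],mount=p['mount'])
cv2.imwrite('pics/w5.png',cv2.resize(p['img'][180:400,160:390],None,fx=2.6,fy=2.6,interpolation=cv2.INTER_CUBIC))
E
```

```text
time_s: 12.1
tcp_pos: [0.5627, 0.3493, 0.0733]
eef_rot: [2.474, 1.935, -0.002]
force: [-0.3, -5.3, 4.6]
finger_gap: 0.273
finger_force: 30.0
[0.56270932 0.34934352 0.0732775 ] [ 2.47362285e+00  1.93538133e+00 -1.72932925e-03] [-0.29414261 -5.25104646  4.56433264] [-0.  0. -0.  0.  0.  0.]
```

View pics/w5.png

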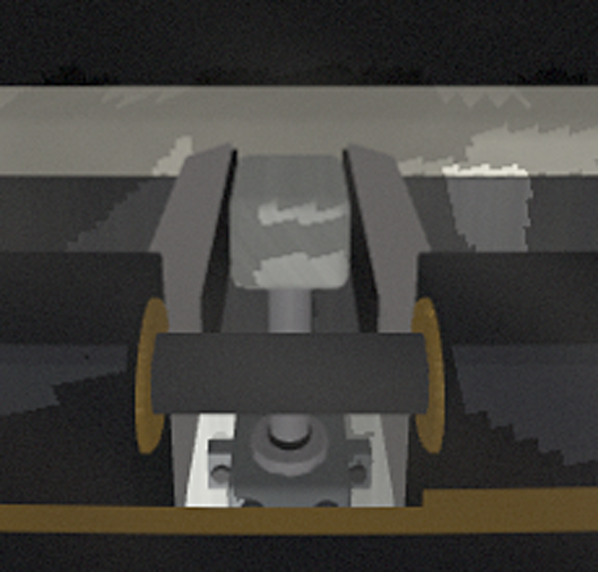

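```bash
python3 -m inch '{"slide":[[0.0003,0,-0.0004],[0.0006,0,-0.0008],[0.0006,0,-0.0008],[0.0006,0,-0.0008],[0.0006,0,-0.0008]],"spin":[0,0,0,0,0],"fingers":[1,1,1,1,1]}'
python3 - <<'E'
from h import *
F=[]
for n in ['wrist','side','wrist','top','side','wrist']:
    o=arm.get_obs();F.append(np.r_[o['tcp_pos'],o['force'],o['moment']]);p=arm.get_image(n)
print(np.mean(F,0).round(4))
a=p['img'][340:395,240:305]
cv2.imwrite('pics/z6.png',cv2.resize(a,None,fx=9,fy=9,interpolation=cv2.INTER_CUBIC))
E
```

```text
time_s: 12.65
tcp_pos: [0.5627, 0.3495, 0.0733]
eef_rot: [2.473, 1.935, -0.003]
force: [-0.2, -5.4, 1.1]
finger_gap: 0.273
finger_force: 30.0
[ 0.5627  0.3495  0.0733  0.0347 -5.731   0.8513 -1.1532  0.0681 -0.0483]
```

View pics/z6.png

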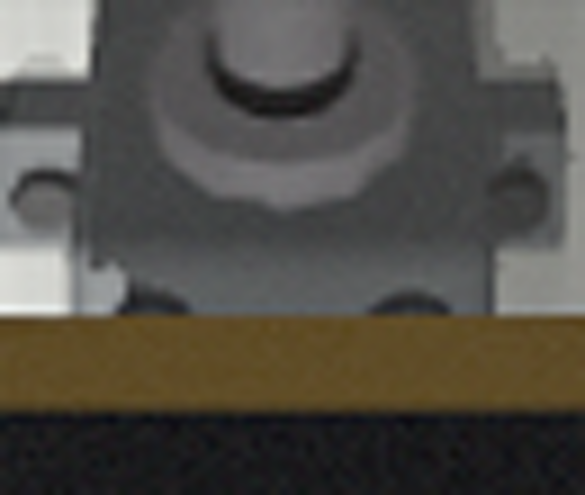

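```bash
python3 -m inch '{"slide":[[0.0006,0,0],[0.0006,0,0],[0.0006,0,0],[0.0006,0,0]],"spin":[0,0,0,0],"fingers":[1,1,1,1]}' && python3 -c "
from rig import arm
print(arm.sign_off())"
```

```text
time_s: 13.35
tcp_pos: [0.5628, 0.3501, 0.0733]
eef_rot: [2.473, 1.935, -0.003]
force: [-0.7, -5.2, 0.3]
finger_gap: 0.273
finger_force: 30.0
the job is handed in; nothing more can be done
None
```

I fitted the dish holder on both pins, flat on the base, and handed the job in at 13.4 s with the gripper holding the knob and the rod out about 32 mm, ring at the mouth; no verdict came back, and I did not re-check the bystanders' positions.

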